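# Push a dried slide tray out of the slide warmer until its edge can be taken

## Robot

A 6-joint arm with a two-finger parallel gripper is mounted at the origin on a cart in front of the work surface, level with it; the furniture and walls round the work are solid. World frame = base frame: x ahead of the robot, y to its left, z up, the work surface at z = 0. Lengths are in mm, angles in rad, forces in N, time in s.
With the tool pointing down it reaches from about 325 to 875 mm from the base axis. Payload 4.4 kg.
Tool frame: the origin (TCP) lies on the centre line of the jaws, within the pads' length; the fingertips stand ahead of it and the grasp point (between the pads) lies 6 mm ahead of it (ctrl.tcp_to_tips is the z of the fingertips in the tool frame, in mm); z points along the fingers, y is the line along which they close (so a half turn about z gives the same grasp; the last joint's range is limited). The gripper opens to 85 mm and grips with 20 to 120 N. Pads are 22 mm wide; open, the fingers measure 114 mm over their backs; the gripper's body (76 mm by 85 mm) begins 54 mm behind the grasp point. The pads swing forward as they close: fully open they stand 13 mm farther back than shut.
Start: joints at [1.095, 0.207, 1.542, -0, 1.393, -0.15], TCP at [184.048, 544.751, 256.282] pointing down, gripper open.
Joint ranges: [-2.73, 2.73], [-0.86, 2.22], [0.23, 2.46], [-1.11, 4.25], [0.08, 2.63], [-2.82, 2.82]. Speed limits (rad/s): [2.79, 2.79, 3.14, 3.14, 3.14, 3.14].

## Interface

Orientations are given as a 3x3 rotation matrix whose columns are the frame's x, y, z axes.
In Python, from plant import ctrl, sensors, optics gives the robot as it stands. Calls block until the motion is done:
- ctrl.move_ptp(position, orientation): joint-space move of the TCP to a pose.
- ctrl.move_l(position, rot=None, vel=150, threshold=None): straight line of the TCP; rot=None keeps the orientation; vel is the mean speed in mm/s. With threshold (N) it stops when the force on the tool has changed by that much, and returns True; else False.
- ctrl.set_joints(angles): joint-space move.
- ctrl.gripper_to(opening, force=None): finger opening in mm; force is the grip in N (None keeps the last); returns when the fingers have stopped.
- ctrl.hold(seconds).
- ctrl.solve_ik(position, orientation): joint angles nearest the present ones, or None.
- sensors.read_state(): the state.
- optics.grab_frame(name): name is "side" or "top"; returns (picture, depth): 420x560x3 uint8, red, green, blue; 420x560 float32, mm along the optical axis (not along the pixel's ray), 0 where there is no reading.
- optics.camera_params(name): a dict with "mtx" (3x3 intrinsics, pixels), "k1" (the pictures are not rectified: a ray, as slopes to the right and down, at radius r is drawn at 1 + k1 r^2 times it, then the intrinsics apply), "R" (3x3) and "t" (3): a world point X has camera coordinates R X + t. Camera axes: x right, y down, z forward; pixel columns grow to the right and rows downward; lengths in mm; the calibration is good to about 2 mm. A picture is of the moment at which its call begins. camera_params takes no time and is no camera call.
A pose or a line that the arm cannot do raises ctrl.MotionError and nothing moves.
- ctrl.finish_job(): hands the job in; it is judged then, once.
The state is a dict: "t": time; "q": joint angles; "qvel": joint speeds; "tau": joint torques, N m; "eef_pos": TCP position; "eef_rot": TCP orientation; "force": force on the tool from outside, world axes, zero at the start; "wrist_torque": the same for the moment, N m; "grip_width": finger opening in mm; "grasp_force": force on a finger pad.
Only numpy, scipy, OpenCV 4.12 (cv2) and the standard library are available. Lean on these libraries where they do the work, as an engineer would, in place of code of your own. Each camera call takes 0.05 s, during which the arm holds its last target. There are 200 camera calls.

## Task

The slides on one of the two thin trays on the slide warmer are dry. With a fingertip swing aside the latch in front of the tray that carries the slides, as far as it goes, then gently push that tray along its lane until its leading end sticks out about 3 cm beyond the warmer's lip and lies flat there, so that a hand can take it by the edge. Only push, do not lift the tray; leave the empty tray where it is with its latch shut, and do not disturb the other things on the bench.

Things in the scene. Friction and masses are not known exactly. Their poses are not given: they have to be found in the camera images.
- warmer: slide warmer: low white box with a dark deck, fixed, 250 (x) x 184 (y) mm, deck top 60 mm up. Origin: centre of its underside. -x points to the front lip where trays leave (towards the bench's open edge, robot's left), +y away from the robot. Rails 4 mm high along x bound two lanes 68 mm wide, centred on y = -40 (near) and +40 mm (far), open at both ends (x = -125 lip, x = +125 rear)
- lip_near (a point): middle of the near lane's front edge (lip) on the deck top: x = -125, y = -40, z = 60 mm in the warmer's frame. Rails: middle one at y = 0, 12 mm wide; outer ones at y = -83 and +83 mm, 18 mm wide
- lip_far (a point): middle of the front edge (lip) of the far lane, on the deck top: x = -125, y = +40, z = 60 mm in the warmer's frame
- slide_tray: thin aluminium tray with two glass slides with purple specimens; 100 (x) x 64 (y) mm, 7.5 mm high over its 3 mm wide rim, floor 3 mm thick, 60 to 140 g. Loose in either lane with 2 mm play each side, leading end 60 to 105 mm behind the lip at first. Origin: centre of its underside, axes as the warmer's: leading end at x = -50, trailing end at x = +50 mm
- slide_tray_lead (a point): middle of the lower edge of the slide tray's leading end (x = -50 mm in its frame); its distance past the lip along the warmer's -x is the overhang. The tray tips off when it overhangs 50 mm
- empty_tray: a like tray without slides, in the other lane; it stays where it is
- latch_near (a joint): steel turn-button latch of the near lane; vertical pivot on the outer rail at x = -109, y = -83 mm of the warmer. At 0 its arm (38 mm long, 11 wide, 4.6 to 8.8 mm above the deck) points to +y across the lane and blocks the tray; it turns only backward (tip towards +x) and lies along the rail at its stop, 1.6 rad. Starts at 0 to 0.12; stays where left, about 1 N at the pin turns it
- latch_far (a joint): the same for the far lane, a mirror image: pivot at x = -109, y = +83 mm; at 0 the arm points to -y, at 1.6 rad to +x
- pin_near (a point): top centre of the black upright finger pin on the arm of latch_near, 31 mm from the pivot; the pin is 9 mm thick and 16 mm high, its top 25 mm above the deck; it moves with the latch
- pin_far (a point): the same pin on latch_far
- oil_dropper: brown dropper bottle 33 mm wide, 102 mm high (origin: centre of underside); bystander
- vial_1: small capped vial 19 mm wide, 54 mm high (origin: centre of underside); bystander
- vial_2: small capped vial 19 mm wide, 54 mm high (origin: centre of underside); bystander
- jar_1: sample jar with red lid, 68 mm wide, 67 mm high (origin: centre of underside); bystander
- timer: white bench timer 66 x 66 x 24 mm (origin: centre of underside); bystander
- forceps: steel forceps 132 x 14 x 9 mm lying flat (origin: centre of underside); bystander

How it is judged:
By the outcome, as a careful person would: the job done as asked, in the order asked, and still so for the second after the job is handed in, with the robot touching nothing.
It also fails if it takes over 51 s, if anything falls off the work surface, if the arm or the gripper's body presses on something with over 40 N, if the wrist force passes 120 N, or if a joint passes its speed limit or range.

## Working session

There is one attempt and no reset: what is moved stays moved. The work goes in short steps, each a Python script; the robot and the scene stay as the last script left them, time stands still between calls to the robot, and variables do not carry over. Pictures are saved under pics/ and viewed, at most 10 in all, crops included, and the job is handed in when it is done.

```bash
ls; mkdir -p pics
python3 - <<'E'
from plant import ctrl, sensors, optics
import cv2,numpy as np
for n in("side","top"):
    p,d=optics.grab_frame(n); cv2.imwrite(f"pics/{n}0.png",p[:,:,::-1]); np.savez(f"{n}0.npz",p=p,d=d)
    print(n,optics.camera_params(n))
print(ctrl.tcp_to_tips,sensors.read_state())
E
```

```text
pics
side {'mtx': array([[530.02056407,   0.        , 273.08028102],
       [  0.        , 530.02056407, 213.67665808],
       [  0.        ,   0.        ,   1.        ]]), 'k1': -0.058360153001381324, 'R': array([[-0.99910635,  0.04164788, -0.0072078 ],
       [ 0.03285746,  0.65803847, -0.75226708],
       [-0.02658732, -0.75183165, -0.65881886]]), 't': array([678.68872515, 100.67339437, 953.07085804])}
top {'mtx': array([[527.10613748,   0.        , 279.21405543],
       [  0.        , 527.10613748, 211.90413708],
       [  0.        ,   0.        ,   1.        ]]), 'k1': -0.11481645828854443, 'R': array([[ 0.01611574, -0.9998491 ,  0.00648497],
       [-0.99592195, -0.01662757, -0.08867352],
       [ 0.08876797, -0.00502949, -0.99603963]]), 't': array([-137.10319036,  677.68396302,  996.76915159])}
25.0 {'t': 0.1, 'q': array([ 1.09450047e+00,  2.07337451e-01,  1.54285413e+00, -2.62807621e-05,
        1.39353159e+00, -1.50476922e-01]), 'qvel': array([-0.00052176, -0.00170352, -0.00271344,  0.00082444,  0.00067441,
       -0.00196141]), 'tau': array([-1.32995057e-03, -3.84092689e+01, -2.92548931e+01, -4.12502868e-04,
        4.90025923e-03,  9.90914828e-06]), 'eef_pos': array([183.74806291, 544.15364365, 255.21992022]), 'eef_rot': array([[-9.47390268e-01,  3.20079317e-01, -9.53830591e-04],
       [ 3.20080604e-01,  9.47388398e-01, -1.90524695e-03],
       [ 2.93817894e-04, -2.11031509e-03, -9.99997730e-01]]), 'force': array([-0.0313267 ,  0.25166551,  0.32647858]), 'wrist_torque': array([-0.02081708,  0.00934206, -0.02254194]), 'grasp_force': 0.0, 'grip_width': 85.43530566725644}
```

View pics/side0.png

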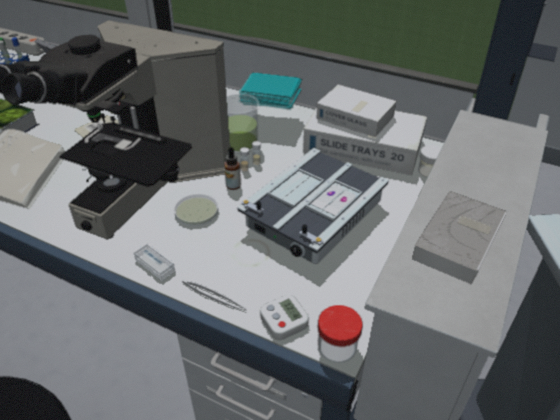

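View pics/top0.png

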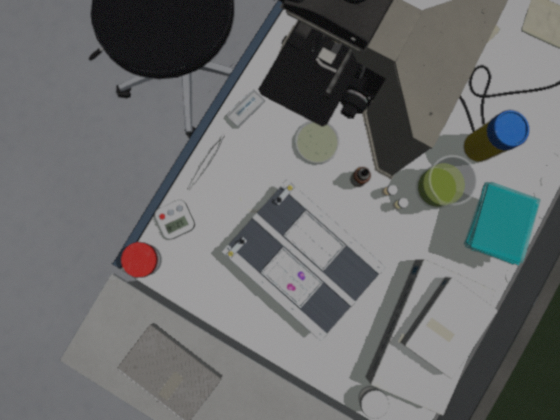

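Both views show the purple-specimen tray in the near lane (top px ~(290,277)). Its latch is near (235,248), the far latch near (285,193), and the lip faces upper-left. Next I'll enlarge the warmer.

```bash
cat > h.py <<'E'
import numpy as np,cv2
from plant import ctrl,sensors,optics
def ray(n,uv):
    c=optics.camera_params(n);K=c['mtx'];k=c['k1']
    xy=cv2.undistortPoints(np.array([[uv]],float),K,np.array([k,0,0,0.]))[0,0]
    return c['R'],c['t'],np.r_[xy,1]
def onz(n,uv,z):
    R,t,r=ray(n,uv); o=-R.T@t; d=R.T@r
    return o+d*(z-o[2])/d[2]
def dep(n,uv,z):
    R,t,r=ray(n,uv); return R.T@(r*z-t)
def proj(n,X):
    c=optics.camera_params(n)
    return cv2.projectPoints(np.array(X,float).reshape(-1,1,3),cv2.Rodrigues(c['R'])[0],c['t'],c['mtx'],np.array([c['k1'],0,0,0.]))[0][:,0]
E
python3 - <<'E'
from h import *
a=np.load('top0.npz');p,d=a['p'],a['d'];b=np.load('side0.npz')['p']
cv2.imwrite('pics/c.png',np.hstack([cv2.resize(p[175:345,215:395,::-1],None,fx=2.2,fy=2.2,interpolation=cv2.INTER_CUBIC),cv2.resize(b[140:270,230:395,::-1],(396,312),interpolation=cv2.INTER_CUBIC)[:,:].copy() if 0 else cv2.copyMakeBorder(cv2.resize(b[140:270,230:395,::-1],(396,312),interpolation=cv2.INTER_CUBIC),0,374-312,0,0,cv2.BORDER_CONSTANT)]))
for uv in [(170,370),(90,320),(250,380),(140,260),(400,130),(360,176),(320,40),(400,320),(300,237),(174,215)]:
    print(uv,dep('top',uv,d[uv[1],uv[0]]).round())
E
```

```text
(170, 370) [401.  52. 173.]
(90, 320) [476. 200. 141.]
(250, 380) [381. -80. 144.]
(140, 260) [582. 134.  66.]
(400, 130) [ 797. -317.  232.]
(360, 176) [ 745. -276.   81.]
(320, 40) [ 986. -195.  138.]
(400, 320) [ 478. -355.   68.]
(300, 237) [ 630. -165.   67.]
(174, 215) [671.  82.  20.]
```

View pics/c.png

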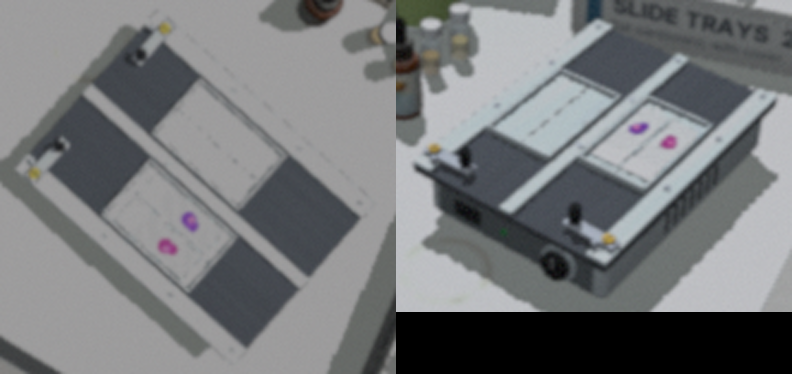

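```bash
cat >> h.py <<'E'
def fit(W,P):
    W=np.array(W,float);P=np.array(P,float);w=W-W.mean(0);p=P-P.mean(0)
    a=np.arctan2((w[:,0]*p[:,1]-w[:,1]*p[:,0]).sum(),(w*p).sum())
    R=np.array([[np.cos(a),-np.sin(a)],[np.sin(a),np.cos(a)]]);t=P.mean(0)-R@W.mean(0)
    return a,R,t,P-(W@R.T+t)
E
python3 - <<'E'
from h import *
f=lambda x,y:(215+x/2.2-.27,175+y/2.2-.27)
s=lambda x,y:(230+(x-396)/2.4-.29,140+y/2.4-.29)
L=[((34,173),70,(-109,-83)),((165,28),70,(-109,83)),((88,90),64,(-125,0)),((300,283),64,(125,0)),((232,362),64,(125,-92)),((370,208),64,(125,92))]
P=[onz('top',f(*u),z)[:2] for u,z,_ in L]
a,R,t,r=fit([l[2] for l in L],P);print('top',a,t,r.round(1).tolist())
S=[((610,240),70,(-109,-83)),((434,149),70,(-109,83)),((510,211),64,(-125,0)),((682,58),64,(125,0)),((775,96),64,(125,-92)),((598,22),64,(125,92)),((600,263),64,(-125,-92)),((415,165),64,(-125,92))]
P2=[onz('side',s(*u),z)[:2] for u,z,_ in S]
a2,R2,t2,r2=fit([l[2] for l in S],P2);print('side',a2,t2,r2.round(1).tolist())
toW=lambda p:(R.T@(p[:2]-t)).round(1)
print('tray corners',[toW(onz('top',f(*u),67.5)) for u in [(150,157),(103,213),(237,237),(190,292)]])
print('empty',[toW(onz('top',f(*u),67.5)) for u in [(200,78),(152,133),(287,155),(240,210)]])
print('pins top',[toW(onz('top',f(*u),85)) for u in [(61,144),(141,54)]])
print('pins side',[(R2.T@(onz('side',s(*u),85)[:2]-t2)).round(1) for u in [(575,207),(464,149)]])
for w in [(-109,-83),(-109,-52),(125,-40),(-155,-40)]: print(w,R@w+t)
E
```

```text
top -2.294035291947933 [ 588.32940522 -171.25648301] [[-1.0, -1.1], [0.2, -0.3], [-2.0, -2.2], [1.9, 2.1], [3.7, -1.8], [-2.8, 3.3]]
side -2.2817510280317226 [ 590.71453739 -169.1701517 ] [[-0.9, -1.9], [-0.1, -2.3], [-4.0, -0.8], [1.9, 2.0], [2.4, -0.9], [-1.0, 3.9], [4.1, -2.9], [-2.3, 2.9]]
tray corners [array([-44.2,  -6.7]), array([-41.6, -68.5]), array([55.9, -7.1]), array([ 57.5, -68.2])]
empty [array([-58. ,  71.9]), array([-56.6,   9.5]), array([41. , 73.1]), array([42.5, 11.5])]
pins top [array([-106.2,  -49.3]), array([-107.8,   51.6])]
pins side [array([-107.4,  -51.1]), array([-106.3,   54.1])]
(-109, -83) [598.24509648 -34.61213053]
(-109, -52) [621.4847445  -55.12843525]
(125, -40) [ 475.61572741 -238.49208992]
(-155, -40) [660.92428624 -28.58559163]
```

```bash
cat >> h.py <<'E'
A=-2.288;T=np.array([589.5,-170.2])
RW=np.array([[np.cos(A),-np.sin(A)],[np.sin(A),np.cos(A)]])
def w2(xy): return RW@np.array(xy,float)+T
def rot(yaw,sg=1):
    x=sg*np.array([np.cos(yaw),np.sin(yaw),0]);z=np.array([0,0,-1.]);return np.c_[x,np.cross(z,x),z]
PIV=np.array([-109,-83.]);H=11
def latch(phi,gap,rad=33):
    u=np.array([np.sin(phi),np.cos(phi)]);v=np.array([np.cos(phi),-np.sin(phi)])
    return w2(PIV+rad*u-(4.5+H+gap)*v), A-phi   # tool x along v
E
python3 - <<'E'
from h import *
d=np.load('top0.npz')['d']
g={}
for r in range(200,420,3):
    for c in range(60,460,3):
        if d[r,c]>0:
            X=dep('top',(c,r),d[r,c]); k=(int(X[0]//40*40),int(X[1]//40*40)); g[k]=max(g.get(k,-99),int(X[2]))
for x in range(680,320,-40): print(x,[g.get((x,y),-1) for y in range(200,-400,-40)])
q0=sensors.read_state()['q']
for sg in(1,-1):
    for ph in(0,.8,1.6):
        p,y=latch(ph,5); print(sg,ph,p.round(),(lambda q:None if q is None else q.round(2))(ctrl.solve_ik([*p,99],rot(y,sg))))
    for x in(90,-44): print(sg,x,w2((x,-40)).round(),(lambda q:None if q is None else q.round(2))(ctrl.solve_ik([*w2((x,-40)),90],rot(A,sg))))
s=sensors.read_state();print(s['t'])
E
```

```text
Traceback (most recent call last):
  File "h.py", line 11, in dep
    R,t,r=ray(n,uv); return R.T@(r*z-t)
          ~~~^^^^^^
  File "h.py", line 4, in ray
    c=optics.camera_params(n);K=c['mtx'];k=c['k1']
ValueError: time passes only in moves, steps and waits
```

```bash
sed -i "s/c=optics.camera_params(n)/c=CP[n]/" h.py; sed -i "2a CP={n:optics.camera_params(n) for n in('top','side')}" h.py
python3 - <<'E'
from h import *
d=np.load('top0.npz')['d']
g={}
for r in range(200,420,3):
    for c in range(60,460,3):
        if d[r,c]>0:
            X=dep('top',(c,r),d[r,c]); k=(int(X[0]//40*40),int(X[1]//40*40)); g[k]=max(g.get(k,-99),int(X[2]))
for x in range(680,320,-40): print(x,[g.get((x,y),-1) for y in range(200,-400,-40)])
for sg in(1,-1):
    for ph in(0,.8,1.6):
        p,y=latch(ph,5); print(sg,ph,p.round(),(lambda q:None if q is None else np.round(q,2))(ctrl.solve_ik([*p,99],rot(y,sg))))
    for x in(90,-44): print(sg,x,w2((x,-40)).round(),(lambda q:None if q is None else np.round(q,2))(ctrl.solve_ik([*w2((x,-40)),90],rot(A,sg))))
s=sensors.read_state();print(s['t'])
E
```

```text
680 [-1, -1, 4, 23, 24, 4, 3, 3, 68, 82, 66, 3, 3, 4, 53]
640 [-1, 2, 2, 27, 27, 5, 4, 62, 66, 68, 70, 70, 64, 4, 3]
600 [-1, 68, 69, 66, 22, 6, 70, 86, 66, 70, 69, 69, 67, 65, 4]
560 [2, 68, 71, 69, 4, 3, 73, 68, 67, 68, 68, 68, 64, 68, 66]
520 [-1, 146, 146, 144, 4, 4, 4, 66, 67, 68, 69, 69, 64, 64, 3]
480 [143, 145, 145, 146, 145, 140, 4, 3, 63, 68, 66, 63, 67, 3, 68]
440 [144, 146, 145, 175, 175, 145, 143, 135, 4, 4, 66, 66, 2, 4, 110]
400 [145, 144, 174, 175, 175, 176, 174, 144, 143, 4, 2, 3, 2, 66, 110]
360 [146, 146, 174, 175, 175, 176, 175, 144, 146, 146, 143, 3, 2, 70, 72]
1 0 [637. -40.] [-0.2   0.5   1.5  -0.    1.14 -2.62]
1 0.8 [621. -65.] [-0.24  0.47  1.54 -0.    1.13 -1.87]
1 1.6 [591. -72.] [-0.27  0.42  1.62 -0.    1.11 -1.09]
1 90 [ 500. -212.] None
1 -44 [ 588. -111.] [-0.33  0.44  1.61 -0.    1.09 -2.75]
-1 0 [637. -40.] [-0.2   0.5   1.5  -0.    1.14  0.52]
-1 0.8 [621. -65.] [-0.24  0.47  1.54 -0.    1.13  1.27]
-1 1.6 [591. -72.] [-0.27  0.42  1.62 -0.    1.11  2.05]
-1 90 [ 500. -212.] [-0.56  0.34  1.76 -0.    1.05  0.16]
-1 -44 [ 588. -111.] [-0.33  0.44  1.61 -0.    1.09  0.39]
0.1
```

Run:
```python
from h import *
ctrl.gripper_to(0,30)
tt=ctrl.tcp_to_tips;print('tips',tt)
Z=74+tt
def st(m=''):
    s=sensors.read_state();print(m,round(s['t'],2),s['eef_pos'].round(1),s['force'].round(1),round(s['grip_width'],1))
p,y=latch(0,14)
ctrl.move_ptp([*p,240],rot(y,-1));st('above')
ctrl.move_l([*p,Z],vel=120,threshold=8);st('down')
p,y=latch(0.0,3);ctrl.move_l([*p,Z],vel=50);st('near')
for i,ph in enumerate(np.linspace(.2,1.6,8)):
    p,y=latch(ph,0)
    r=ctrl.move_l([*p,Z],rot(y,-1),vel=50);st(f'{ph:.2f} {r}')
p,y=latch(1.6,-7)
print(ctrl.move_l([*p,Z],vel=20,threshold=5));st('over')
p2,_=latch(1.6,12);e=sensors.read_state()['eef_pos']
ctrl.move_l([*p2,Z],vel=60)
ctrl.move_l([*p2,200],vel=150)
ctrl.move_ptp([*w2((100,-40)),200],rot(A,-1));st()
for n in("side","top"):
    q,d=optics.grab_frame(n);np.savez(f"{n}1.npz",p=q,d=d)
    o=q[140:270,230:395] if n=="side" else q[175:345,215:395]
    cv2.imwrite(f"pics/{n}1.png",cv2.resize(o[:,:,::-1],None,fx=2.4,fy=2.4,interpolation=cv2.INTER_CUBIC))
a,b=[cv2.imread(f'pics/{n}1.png') for n in('top','side')]
a=cv2.resize(a,(390,370));b=cv2.copyMakeBorder(b,0,370-b.shape[0],0,0,cv2.BORDER_CONSTANT)
cv2.imwrite('pics/c1.png',np.hstack([a,b]))
```

```text
tips 25.0
above 3.48 [642.8 -31.8 240.1] [ 0.2  0.  -0.2] 0.1
down 4.8 [643.8 -33.1 100.2] [0.8 0.3 0.1] 0.2
near 5.17 [635.4 -41.7  99.3] [0.5 0.1 0.3] 0.0
0.20 False 5.52 [631.  -50.3  99.1] [1.  0.7 0.4] -0.1
0.40 False 5.87 [627.  -56.2  99. ] [ 1.   0.5 -0.5] -0.1
0.60 False 6.22 [621.9 -61.4  99. ] [-0.8 -0.8  0.8] -0.1
0.80 False 6.57 [615.8 -65.4  99. ] [-0.6 -0.9 -0.4] 0.3
1.00 False 6.92 [609.1 -68.2  99. ] [-0.   0.3  0.3] 0.2
1.20 False 7.27 [602.  -69.7  99. ] [0.2 0.1 0.5] -0.0
1.40 False 7.62 [594.8 -69.6  99. ] [-0.2 -0.6 -0.2] 0.1
1.60 False 7.97 [587.9 -68.3  99.1] [ 1.2 -1.3 -0.2] -0.0
True
over 8.2 [587.7 -68.2  99.1] [ 2.2 -0.6  0.8] -0.2
 11.05 [ 493.6 -219.   199.6] [-0.3  0.1  0.2] -0.0
```

View pics/c1.png

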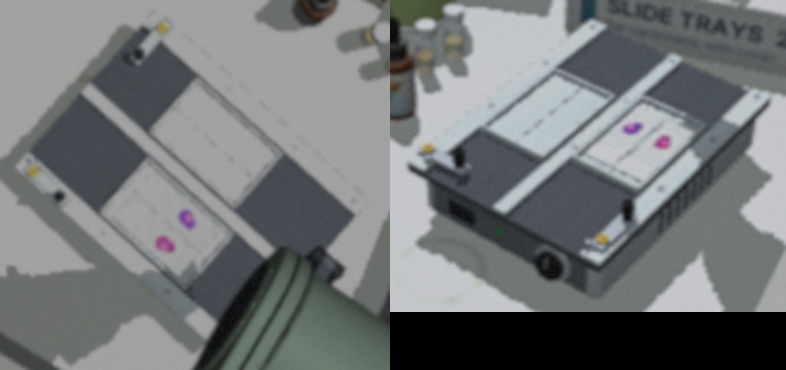

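The latch has turned back: its pin is now at top crop (58,196) with the pivot at (33,170). The far latch is still shut and the trays haven't moved. I'll check the angle numerically before pushing.

Run:
```python
from h import *
f=lambda x,y:(215+x*180/390-.27,175+y*170/370-.27)
s=lambda x,y:(230+(x-390)/2.4-.29,140+y/2.4-.29)
W=lambda p:(RW.T@(p[:2]-T)).round(1)
# dark blob centroids (full-res) for pin, upper part
print('top pin',W(onz('top',f(59,196),80)),'piv',W(onz('top',f(34,171),70)))
print('side pin',W(onz('side',s(627,202),85)),'piv',W(onz('side',s(602,239),70)))
for ph in(1.3,1.45,1.6):
    P=PIV+31*np.array([np.sin(ph),np.cos(ph)]);print(ph,P.round(1))
```

```text
top pin [-75.5 -83. ] piv [-106.2  -82.2]
side pin [-78.2 -81.5] piv [-108.   -81.1]
1.3 [-79.1 -74.7]
1.45 [-78.2 -79.3]
1.6 [-78.  -83.9]
```

The latch is at about 1.58 rad. I'll press it once more to be sure it's at the stop, then push the tray.

Run:
```python
from h import *
def st(m=''):
    s=sensors.read_state();print(m,round(s['t'],2),'W',(RW.T@(s['eef_pos'][:2]-T)).round(1),s['eef_pos'][2].round(1),s['force'].round(1))
p,y=latch(1.6,12);R=rot(y,-1)
ctrl.move_ptp([*p,200],R);ctrl.move_l([*p,99],vel=150);ctrl.hold(.3);st('down')
p,_=latch(1.6,-9);print(ctrl.move_l([*p,99],vel=25,threshold=8));st('press')
p,_=latch(1.6,12);ctrl.move_l([*p,99],vel=80);ctrl.move_l([*p,200],vel=150)
R=rot(A,-1);xs=85
ctrl.move_ptp([*w2((xs,-40)),200],R)
ctrl.move_l([*w2((xs,-40)),100],vel=150)
ctrl.move_l([*w2((xs,-40)),88.8],vel=30,threshold=6);ctrl.hold(.3);st('behind')
print(ctrl.move_l([*w2((50,-40)),88.8],vel=25,threshold=3));st('contact?')
```

```text
down 13.94 W [-75.5 -55.9] 100.0 [-0.9 -0.6 -0.3]
True
press 14.53 W [-75.5 -68.4] 99.1 [ 1.9 -1.4  0.6]
behind 18.96 W [ 85.  -39.9] 88.9 [ 0.8 -0.8  0.2]
False
contact? 20.51 W [ 50. -40.] 88.8 [-0.9 -0.   0.3]
```

Run:
```python
from h import *
def st(m=''):
    s=sensors.read_state();print(m,round(s['t'],2),'W',(RW.T@(s['eef_pos'][:2]-T)).round(1),s['eef_pos'][2].round(1),s['force'].round(1))
print(ctrl.move_l([*w2((-30,-40)),88.8],vel=30,threshold=8));ctrl.hold(.2);st()
o=[]
for n in("top","side"):
    q,d=optics.grab_frame(n);np.savez(f"{n}2.npz",p=q,d=d)
    c=q[165:315,200:300] if n=="top" else q[165:265,260:360]
    c=cv2.resize(c[:,:,::-1],None,fx=4,fy=4,interpolation=cv2.INTER_CUBIC)
    o.append(cv2.copyMakeBorder(c,0,600-c.shape[0],0,0,cv2.BORDER_CONSTANT))
cv2.imwrite('pics/c2.png',np.hstack(o))
```

```text
False
 23.52 W [-29.9 -40. ] 88.8 [-0.2 -1.3 -0.1]
```

View pics/c2.png

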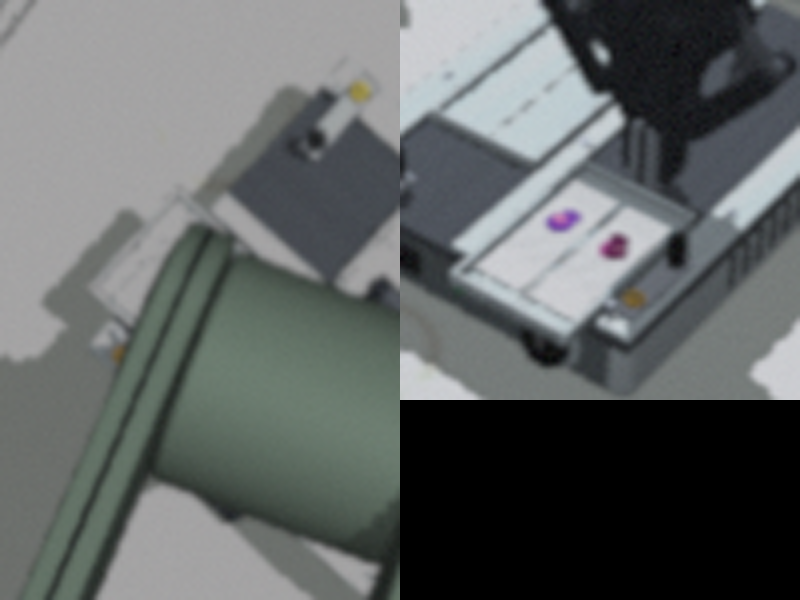

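The tray's leading end is now past the lip: top crop corners at (180,190) and (93,288), side crop corners at (452,270) and (570,338). The latch is open and the tray lies flat. Now I'll measure the overhang.

Run:
```python
from h import *
f=lambda x,y:(200+x/4-.4,165+y/4-.4)
s=lambda x,y:(260+(x-400)/4-.4,165+y/4-.4)
W=lambda p:(RW.T@(p[:2]-T)).round(1)
print('lead top',[W(onz('top',f(*u),67.5)) for u in[(180,190),(93,288)]])
print('lead side',[W(onz('side',s(*u),67.5)) for u in[(452,270),(570,338)]])
print('trail side',[W(onz('side',s(*u),67.5)) for u in[(585,165),(694,215)]])
print('far lip deck top',W(onz('top',f(232,188),60)), 'side lip corner near rail',W(onz('side',s(620,350),64)))
print('far pivot top',W(onz('top',f(360,91),70)),'near pivot side',W(onz('side',s(632,298),70)),'far deck/lip side',W(onz('side',s(440,252),60)))
```

```text
lead top [array([-138.7,   -7.4]), array([-138. ,  -68.8])]
lead side [array([-140.5,   -6.2]), array([-142.4,  -72.2])]
trail side [array([-46.3, -10.2]), array([-44. , -69.7])]
far lip deck top [-121.9   10. ] side lip corner near rail [-132.1  -91.3]
far pivot top [-107.1   83.8] near pivot side [-108.1  -80.3] far deck/lip side [-128.4   10.5]
```

Run:
```python
from h import *
def st(m=''):
    s=sensors.read_state();print(m,round(s['t'],2),'W',(RW.T@(s['eef_pos'][:2]-T)).round(1),s['eef_pos'][2].round(1),s['force'].round(1))
ctrl.move_l([*w2((-44.3,-40)),88.8],vel=12,threshold=8);ctrl.hold(.2);st()
ctrl.move_l([*w2((-25,-40)),88.8],vel=50)
ctrl.move_l([*w2((-25,-40)),220],vel=150)
ctrl.move_ptp([*w2((140,-60)),260],rot(A,-1));st()
o=[]
for n in("top","side"):
    q,d=optics.grab_frame(n);np.savez(f"{n}3.npz",p=q,d=d)
    c=q[165:315,200:300] if n=="top" else q[145:295,260:360]
    o.append(cv2.resize(c[:,:,::-1],None,fx=4,fy=4,interpolation=cv2.INTER_CUBIC))
cv2.imwrite('pics/c3.png',np.hstack(o))
```

```text
25.17 W [-44.3 -40. ] 88.8 [-0.2  0.4 -0. ]
 27.44 W [139.5 -60.2] 259.3 [-0.1  0.3  0.1]
```

View pics/c3.png

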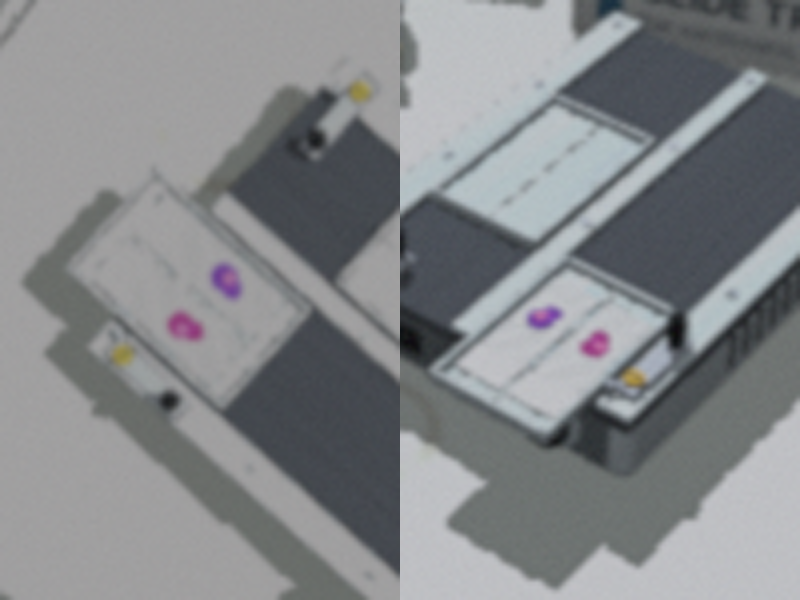

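The tray lies flat, sticking out past the lip: top crop lead corners at (155,173) and (68,268), trailing corners at (312,312) and (224,408). The near latch lies along its rail, and the far latch and empty tray haven't moved.

Run:
```python
from h import *
f=lambda x,y:(200+x/4-.4,165+y/4-.4)
s=lambda x,y:(260+(x-400)/4-.4,145+y/4-.4)
W=lambda p:(RW.T@(p[:2]-T)).round(1)
print('top',[W(onz('top',f(*u),67.5)) for u in[(155,173),(68,268),(312,312),(224,408)]])
print('side',[W(onz('side',s(*u),67.5)) for u in[(432,370),(550,441),(575,260),(678,312)]])
print('near pin/piv top',W(onz('top',f(170,400),82)),W(onz('top',f(123,355),70)))
print('lip corner of rail side',W(onz('side',s(618,425),64)))
```

```text
top [array([-152.9,   -9.4]), array([-153. ,  -69.7]), array([-54.4,  -8.4]), array([-54.9, -69.1])]
side [array([-155.9,   -7.4]), array([-158.6,  -73.7]), array([-57.8, -12.9]), array([-58.1, -70.5])]
near pin/piv top [-75.5 -82.5] [-106.3  -82.3]
lip corner of rail side [-130.2  -88.9]
```

```bash
python3 -c "
from plant import ctrl
print(ctrl.finish_job())"
```

```text
the job is handed in; nothing more can be done
None
```

I swung the near latch back to its stop and pushed the slide tray until it lay flat with about 3 cm past the lip (30–31 mm measured). The far latch is still shut, the empty tray was left in place, and the job is handed in after about 27 s.

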